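# Load a sample cassette up the reader's ramp to its stop

## Task

Lay the sample cassette lengthwise on the foot of the loading ramp and let go of it there. Then push it up the ramp, under the arch, until it is fully home against the stop's rubber nose (the spring all the way in), keep it pressed there with about 10 N for half a second, never more than 20 N on the stop, and leave it resting flat against the nose. Leave the small brown bottle, the white bottle, the weighing boat and the spatula where they are.

Things in the scene. Friction and masses are not known exactly. Their poses are not given: they have to be found in the camera images.
- cassette_centre (a point): Centre of the loose off-white sample cassette, 28 mm above its underside. Block 120 long (x) x 54 wide (y) x 26 mm tall, 0.25 to 0.5 kg. Grip rib in the middle of its top: 36 long (x), 12 mm thick (y), from 26 to 56 mm above the underside. Low grey caps, 7 mm high, on its ends, 37 mm or more from the middle. Same both ways round.
- deck: Aluminium deck of the loading ramp, 330 x 84 mm, rising at 0.14 rad. Origin: middle of its foot edge, on the surface, 10 mm above the bench; x uphill along the surface, y across, z off the surface. Rails 14 mm high leave a 60 mm channel from x = 68 mm up, flared to 74 mm wide from x = 68 down to 23 mm. Pushing the cassette up takes 2 to 7 N; left alone it stays put.
- arch (a point): Middle of the underside of the fixed white arch over the deck, 215 mm up it and 75 mm off its surface. The arch is 20 mm thick along the deck, its top 90 mm off the deck, its legs out to 52 mm either side; a 4 mm black lens hangs under it. The cassette passes under it lengthwise.
- stop: Stop at the deck's top; frame same as the deck's. Steel bracket at x = 315 to 330 mm, 46 mm high, holding on a hand screw a rubber nose 34 mm wide, 6 to 24 mm off the deck. The screw's setting is not measured: the nose's face is anywhere from x = 225 to 265 mm. The nose springs in 5 mm (1 N when fully in), then is solid and force rises steeply.
- amber: Bystander: small brown glass bottle, 38 mm wide, 75 mm tall, on the far side of the ramp. Origin at its underside, at the middle.
- boat: Bystander: shallow square weighing boat, 75 x 75 x 16 mm, on the robot's side of the ramp. Origin at its underside, at the middle.
- reagent: Bystander: white plastic bottle with red cap, 48 mm wide, 100 mm tall. Origin at its underside, at the middle.
- spatula: Bystander: steel lab spatula lying flat, about along world x, 170 mm long. Origin at its underside.
Mind the look-alikes: they are no part of the job. What is shaped like the part that bears cassette_centre but blue, green or orange is not meant.

How it is judged:
By the outcome, as a careful person would: the job done as asked, in the order asked, and still so for the second after the job is handed in, with the robot touching nothing.
It also fails if it takes over 64 s, if anything falls off the work surface, if the arm or the gripper's body presses on something with over 40 N, if the wrist force passes 120 N, or if a joint passes its speed limit or range.

## Robot

A 6-joint arm with a two-finger parallel gripper is mounted at the origin on the work surface. World frame = base frame: x ahead of the robot, y to its left, z up, the work surface at z = 0. Lengths are in m, angles in rad, forces in N, time in s.
With the tool pointing down it reaches from about 0.15 to 0.775 m from the base axis. Payload 6.1 kg.
Tool frame: the origin (TCP) lies on the centre line of the jaws, within the pads' length; the fingertips stand 19 mm ahead of it and the grasp point (between the pads) is the TCP; z points along the fingers, y is the line along which they close (so a half turn about z gives the same grasp; the last joint's range is limited). The gripper opens to 85 mm and grips with 20 to 120 N. Pads are 22 mm wide; open, the fingers measure 114 mm over their backs; the gripper's body (76 mm by 85 mm) begins 54 mm behind the grasp point. The pads swing forward as they close: fully open they stand 13 mm farther back than shut.
Start: joints at [-1.16, 0.126, -0.04, 1.405, 0, 1.571], TCP at [0.21, -0.481, 0.25] pointing down, gripper open.
Joint ranges: [-2.72, 2.72], [-0.95, 1.95], [-1.27, 1.35], [-1.78, 2.02], [-1.46, 1.47], [-3.14, 3.14]. Speed limits (rad/s): [2.39, 2.39, 3.01, 3.14, 3.14, 3.14].

## Interface

Orientations are given as [roll, pitch, yaw] about the fixed x, y, z axes, in that order (R = Rz(yaw) Ry(pitch) Rx(roll)).
In Python, from station import telemetry, viewer, bot, models gives the robot as it stands. The module is installed in compiled form; this text tells all that it offers.
- The arm moves only by the shell command python3 -m handwheel 'ROWS' [FORCE]. ROWS is JSON, one flat list of numbers, 7 for each row, row after row: the shift along the tool's x, y, z in mm, then the turn, a rotation vector about the tool's x, y, z in degrees, then the gripper's target within -1 to 1 (shut at 1, half-way at 0, fully open at -1). A call has exactly 5 rows; each row shifts and turns the commanded pose from where the row before left it, along the tool's axes as they then stand; what a row does not reach is not made up. A row lasts 1/8 s, in which the tool goes at most 62.5 mm and 10.7 degrees, less where a joint would pass 70% of its speed; a pose out of reach is approached as far as the arm can. A call is refused whole if a number of a shift passes 62.5 or a number of a turn 10.7, either way. A call with a gripper value outside its range is refused whole. The fingers move at their own pace and stop on an object; FORCE is the grip in N (left out, the last holds). Time passes only in rows, so rows that do not move let the fingers close, or fill a call up. It gives the time, the measured TCP pose, the force, the opening and the grip force at its end, in the units of the state.
- telemetry.get_obs(): the state, without advancing time (a new reading comes with each control period).
- viewer.read_camera(name): name is "scene" or "top" or "wrist"; returns a dict with "img" (420x560x3 uint8, red, green, blue), "depth" (420x560 float32, m along the optical axis (not along the pixel's ray), 0 where there is no reading), "intrinsics" (3x3 intrinsics, pixels), "R" (3x3) and "t" (3): a world point X has camera coordinates R X + t. Camera axes: x right, y down, z forward; pixel columns grow to the right and rows downward; lengths in m; the calibration is good to about 2 mm. A picture is of the moment at which its call begins.
- bot.job_done(): hands the job in; it is judged then, once.
Trained networks look in the newest picture that a camera, given by its name, has taken for a name from the list of things; names that differ only in an ending like _2 or _b are one class to them, and where a whole thing is asked for, a point or a joint stands for the part that bears it (a point fixed in the world has none). Each returns a list of dicts, best first, with "conf" (0 to 1); they miss things now and then, are a little off and sometimes report something else, mostly with a low value. They report only what shows in the picture. A call takes as long as a camera call. They do not tell look-alikes from the thing itself.
- models.find_in(name, camera): "location" ([column, row] in pixels, amid what is visible of it).
- models.spot_point(name, camera): "location" ([column, row] in pixels: a listed point, or the origin of a listed thing).
The state is a dict: "time": time; "q": joint angles; "joint_vel": joint speeds; "effort": joint torques, N m; "position": TCP position; "ee_rot": TCP orientation; "ft_force": force on the tool from outside, world axes, zero at the start; "moment": the same for the moment, N m; "width": finger opening in m; "finger_force": force on a finger pad.
Only numpy, scipy, OpenCV 4.12 (cv2) and the standard library are available. Lean on these libraries where they do the work, as an engineer would, in place of code of your own. Each camera call takes 0.05 s, during which the arm holds its last target. There are 200 camera calls.

## Working session

There is one attempt and no reset: what is moved stays moved. The work goes in short steps, Python scripts to look and compute and a shell command to move; the robot and the scene stay as the last step left them, time stands still between calls to the robot, and variables do not carry over. Pictures are saved under pics/ and viewed, at most 10 in all, crops included, and the job is handed in when it is done.

```bash
mkdir -p pics
cat > h.py <<'E'
import numpy as np, cv2
from station import telemetry, viewer, bot, models
def world(c,px,z=None):
    K,R,t=c["intrinsics"],c["R"],c["t"]
    u,v=px
    r=np.linalg.inv(K)@np.array([u,v,1.])
    if z is None:
        p=c["depth"][int(round(v))-2:int(round(v))+3,int(round(u))-2:int(round(u))+3]; p=p[p>0]
        d=np.median(p); return R.T@(r*d-t)
    o=-R.T@t; w=R.T@r
    return o+w*(z-o[2])/w[2]
def cloud(c):
    K,R,t=c["intrinsics"],c["R"],c["t"]
    v,u=np.mgrid[:420,:560]
    d=c["depth"]
    P=np.stack([(u-K[0,2])/K[0,0]*d,(v-K[1,2])/K[1,1]*d,d],-1)
    W=(P-t)@R
    W[d==0]=np.nan
    return W
E
python3 - <<'E'
from h import *
ims=[]
for n in("scene","top"):
    c=viewer.read_camera(n); np.savez(f"{n}.npz",**c)
    cv2.imwrite(f"pics/{n}.png",cv2.cvtColor(c["img"],cv2.COLOR_RGB2BGR))
    print(n,"cam at",(-c["R"].T@c["t"]).round(3))
    for th in("cassette_centre","deck","arch","stop","amber","boat","reagent","spatula"):
        for f in(models.spot_point,models.find_in):
            for r in f(th,n)[:4]:
                if r["conf"]>.2:
                    try: w=world(c,r["location"]).round(3)
                    except Exception: w=None
                    print(th,f.__name__[:4],np.round(r["location"]),round(r["conf"],2),w)
print(telemetry.get_obs())
E
```

```text
scene cam at [ 1.578 -0.327  0.84 ]
cassette_centre call [223. 240.] 0.97 [ 0.519 -0.245  0.039]
cassette_centre call [210. 212.] 0.9 [ 0.359 -0.269  0.029]
cassette_centre call [291. 205.] 0.76 [ 0.383 -0.024  0.038]
cassette_centre call [144. 203.] 0.75 [ 0.282 -0.461  0.036]
cassette_centre call [286. 212.] 0.74 [ 0.401 -0.042  0.028]
cassette_centre call [155. 237.] 0.72 [ 0.456 -0.429  0.029]
cassette_centre call [207. 213.] 0.68 [ 0.356 -0.276  0.026]
cassette_centre call [223. 246.] 0.67 [ 0.529 -0.247  0.026]
deck call [303. 243.] 0.85 [ 0.536 -0.025  0.009]
deck call [373. 243.] 0.64 [0.609 0.153 0.037]
arch call [378. 215.] 0.78 [0.609 0.157 0.129]
arch call [370. 242.] 0.6 [0.602 0.147 0.035]
stop call [423. 234.] 0.63 [0.674 0.258 0.099]
amber call [359. 277.] 0.63 [0.722 0.072 0.027]
amber call [360. 270.] 0.93 [0.719 0.075 0.047]
boat call [368. 229.] 0.82 [0.498 0.186 0.001]
boat call [365. 224.] 0.6 [0.474 0.187 0.001]
reagent call [182. 291.] 0.55 [ 0.723 -0.365  0.062]
spatula call [250. 298.] 0.71 [ 0.718 -0.204  0.002]
spatula call [254. 308.] 0.94 [ 0.752 -0.201 
[... 1241 characters left out ...]
] 0.46 [ 0.702 -0.344  0.071]
{'time': 1.7, 'q': array([-1.15998775e+00,  1.25805053e-01, -3.96037814e-02,  1.40539949e+00,
       -8.84082797e-06,  1.57080015e+00]), 'joint_vel': array([-0.00228045,  0.00244804,  0.00030339, -0.00128275,  0.00015592,
       -0.00097667]), 'effort': array([-9.34243653e-04, -4.35693026e+01,  3.53084064e+01,  1.54798658e-03,
        2.22806068e-05, -4.85132915e-06]), 'position': array([ 0.20965023, -0.4813047 ,  0.25029014]), 'ee_rot': array([-3.14158066e+00,  8.84087379e-06,  4.10804760e-01]), 'ft_force': array([-0.08089092, -0.03860782,  0.22831238]), 'moment': array([-0.03227431, -0.02606497,  0.00476368]), 'finger_force': 0.0, 'width': 0.08543100047051302}
```

View pics/scene.png

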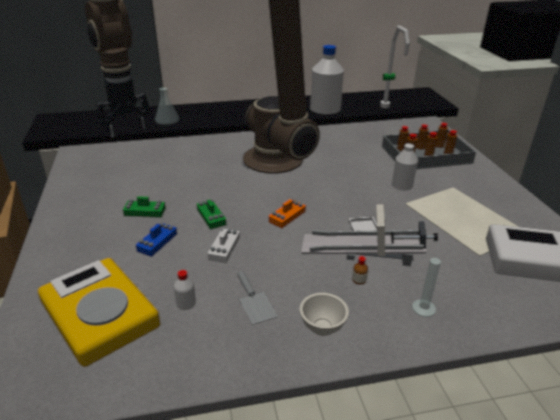

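View pics/top.png

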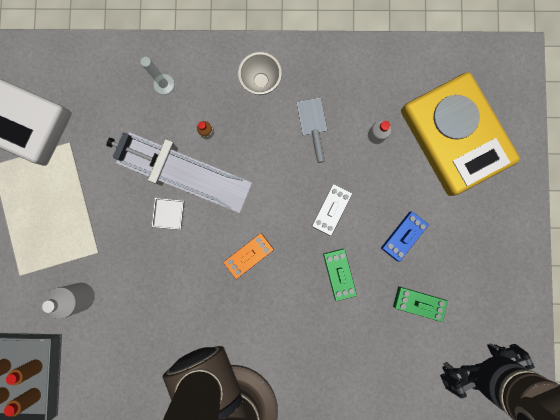

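The candidates in the top view are white (332,209), green (340,275) and (421,304), blue (404,236), and orange (249,256). Only the white one at (332,209) is off-white, so it fits. Next I'll measure it and the deck, and confirm with a crop.

```bash
cat > m.py <<'E'
from h import *
c=dict(np.load("top.npz")); W=cloud(c); img=c["img"].astype(int)
# cassette
m=(np.abs(W[...,0]-.507)<.09)&(np.abs(W[...,1]+.245)<.08)&(W[...,2]>.012)
pts=W[m]; print("cass n",len(pts),"z",np.nanpercentile(pts[:,2],[5,50,95,99]).round(3))
r=cv2.minAreaRect((pts[:,:2]*1000).astype(np.float32)); print("rect",r)
rib=pts[pts[:,2]>.045]; print("rib",len(rib),rib.mean(0).round(4),cv2.minAreaRect((rib[:,:2]*1000).astype(np.float32)))
# deck: sloped-plane points
for n in("top","scene"):
    c=dict(np.load(n+".npz")); W=cloud(c)
    m=(W[...,0]>.48)&(W[...,0]<.72)&(W[...,1]>-.06)&(W[...,1]<.32)&(W[...,2]>.007)
    d=np.array([.42,.907]) # initial guess from picture
    P=W[m]; best=None
    # robust plane with slope tan(.14)
    rng=np.random.default_rng(0); bi=0
    for k in range(800):
        s=P[rng.choice(len(P),3,False)]
        try: a=np.linalg.solve(np.c_[s[:,:2],np.ones(3)],s[:,2])
        except Exception: continue
        sl=np.hypot(*a[:2])
        if abs(sl-.141)>.03: continue
        i=np.abs(P[:,:2]@a[:2]+a[2]-P[:,2])<.002
        if i.sum()>bi: bi=i.sum();best=i
    a,*_=np.linalg.lstsq(np.c_[P[best][:,:2],np.ones(bi)],P[best][:,2],rcond=None)
    print(n,"plane",a,"slope",np.arctan(np.hypot(*a[:2])),"dir",np.degrees(np.arctan2(a[1],a[0])),bi)
    h=P[:,2]-P[:,:2]@a[:2]-a[2]
    S=P[(h>-.004)&(h<.018)]
    R=cv2.minAreaRect((S[:,:2]*1000).astype(np.float32)); print("deckrect",R,cv2.boxPoints(R).round(0).tolist())
c=dict(np.load("top.npz"))
im=cv2.cvtColor(c["img"],cv2.COLOR_RGB2BGR)
A=cv2.resize(im[120:310,220:460],None,fx=3,fy=3,interpolation=3)
cv2.imwrite("pics/crop1.png",A)
B=cv2.resize(im[120:220,100:260],None,fx=5,fy=5,interpolation=3)
cv2.imwrite("pics/crop2.png",B)
E
python3 m.py
```

```text
cass n 1037 z [0.023 0.026 0.055 0.057]
rect ((505.90814208984375, -243.03662109375), (54.234474182128906, 119.17975616455078), 64.00851440429688)
rib 79 [ 0.5058 -0.2424  0.0546] ((506.3780822753906, -242.8548126220703), (11.58230209350586, 35.96300506591797), 63.734066009521484)
top plane [ 0.04970004  0.13453858 -0.01423147] slope 0.142453484419301 dir 69.7252106617459 2193
deckrect ((638.0552978515625, 125.32373046875), (350.18505859375, 187.33543395996094), 71.9587173461914) [[495.0, -12.0], [673.0, -70.0], [781.0, 263.0], [603.0, 321.0]]
scene plane [ 0.06906134  0.12308136 -0.02391316] slope 0.14020686648605651 dir 60.703080112658164 1057
deckrect ((643.5719604492188, 121.5367431640625), (357.15185546875, 182.82302856445312), 67.34028625488281) [[490.0, -8.0], [659.0, -78.0], [797.0, 251.0], [628.0, 322.0]]
```

View pics/crop1.png

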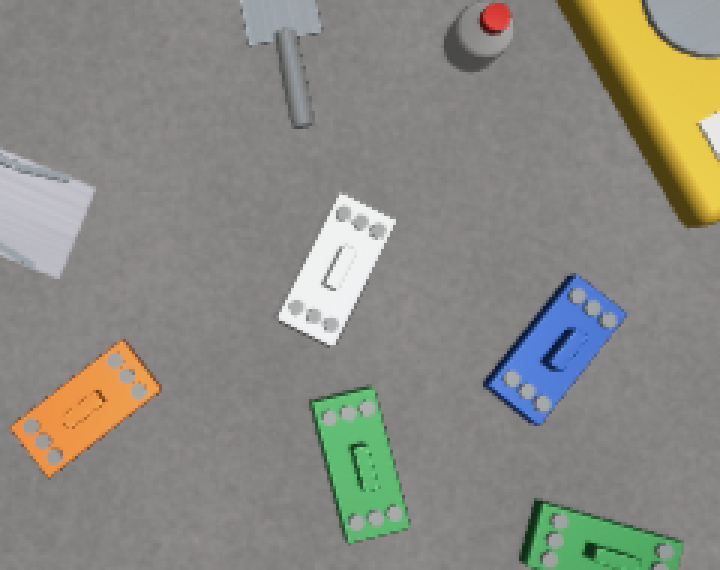

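View pics/crop2.png

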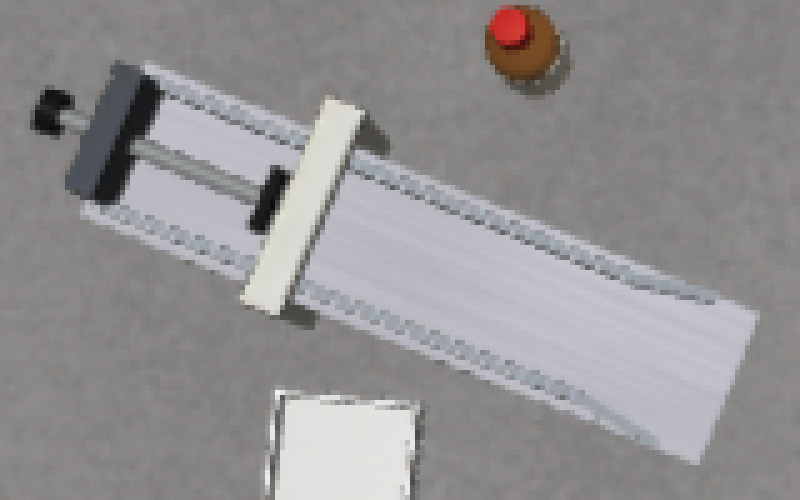

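Crop 1 confirms the off-white cassette at top (332,209), with its long axis at about -26°. Crop 2 shows the ramp: foot corners at crop (757,312) and (697,463), top corners at about (145,62) and (80,212), and the nose face near (276,200), just behind the arch.

```bash
cat >> h.py <<'E'
from scipy.spatial.transform import Rotation as Ro
def go(pos,R,o=None):
    """rotation (tool axes, deg) and then shift (mm, tool axes after the turn)"""
    o=o or telemetry.get_obs(); R0=Ro.from_euler("xyz",o["ee_rot"]); R1=Ro.from_matrix(R)
    print("t",round(o["time"],2),"turn",(R0.inv()*R1).as_rotvec(degrees=True).round(2),"shift after",(R1.inv().apply(np.array(pos)-o["position"])*1000).round(1),"before",(R0.inv().apply(np.array(pos)-o["position"])*1000).round(1))
def tooldown(yaw): return Ro.from_euler("xyz",[np.pi,0,yaw]).as_matrix()
def deckR(yaw,s=.14):
    x=np.array([np.cos(yaw)*np.cos(s),np.sin(yaw)*np.cos(s),np.sin(s)]); y=np.array([-np.sin(yaw),np.cos(yaw),0]); return np.c_[x,y,np.cross(x,y)]
def tool_on_deck(yaw): return deckR(yaw)@np.diag([1,-1,-1])
E
cat > d.py <<'E'
from h import *
c=dict(np.load("top.npz"))
f=lambda u,v:np.array([100+(u+.5)/5-.5,120+(v+.5)/5-.5])
L,Rr=world(c,f(757,312),.010),world(c,f(697,463),.010)
zt=.010+.330*np.sin(.14)
TL,TR=world(c,f(145,62),zt),world(c,f(80,212),zt)
print("foot",L.round(4),Rr.round(4),np.linalg.norm(L-Rr),"mid",(L+Rr)/2)
print("top",TL.round(4),TR.round(4),np.linalg.norm(TL-TR))
a=lambda v:np.degrees(np.arctan2(v[1],v[0]))
print(a(TL-L),a(TR-Rr),a(L-Rr)+90-180*0,np.linalg.norm((TL-L)),np.linalg.norm(TR-Rr))
# refine plane: deck strip points
W=cloud(c); F=(L+Rr)/2; yaw=np.radians((a(TL-L)+a(TR-Rr))/2); D=deckR(yaw)
Q=(W-F)@D
for x in range(20,200,30):
    m=(abs(Q[...,0]-x/1e3)<.01)&(abs(Q[...,1])<.02)&(abs(Q[...,2])<.02); print(x,np.median(Q[m][:,2]).round(4),end="; ")
m=(abs(Q[...,1])<.012)&(Q[...,0]>.225)&(Q[...,0]<.33)&(Q[...,2]>.008)&(Q[...,2]<.03); print("nose/screw x",np.sort(Q[m][:,0])[:8].round(4))
m=(abs(Q[...,0]-.215)<.02)&(abs(Q[...,1])<.06)&(Q[...,2]>.08);print("arch",Q[m].mean(0))
go([.506,-.2428,.12],tooldown(np.radians(-26.1)))
E
python3 d.py
```

```text
foot [ 0.5746 -0.0372  0.01  ] [ 0.4965 -0.008   0.01  ] 0.08336197884418492 mid [ 0.53550792 -0.02258598  0.01      ]
top [0.6902 0.267  0.056 ] [0.6143 0.2963 0.056 ] 0.08137081832018464
69.18645577430452 68.83688943328889 69.53154894612655 0.32860469787417085 0.32954970782287574
20 0.0002; 50 -0.0; 80 -0.0002; 110 0.0002; 140 0.0003; 170 -0.0001; nose/screw x [0.2401 0.2401 0.2403 0.2403 0.2404 0.2404 0.2406 0.2407]
arch [0.21255162 0.00100462 0.08912328]
t 1.7 turn [-0.    0.   49.64] shift after [ 161.2 -344.6  130.3] before [ 366.9 -100.3  130.3]
```

```bash
python3 -m handwheel '[0,0,0,0,0,9.9,-1, 0,0,0,0,0,9.9,-1, 0,0,0,0,0,9.9,-1, 0,0,0,0,0,9.9,-1, 0,0,0,0,0,10,-1]' 40; python3 -m handwheel '[32,-58,10,0,0,0,-1, 32,-58,10,0,0,0,-1, 32,-58,10,0,0,0,-1, 32,-58,15,0,0,0,-1, 33,-58,15,0,0,0,-1]'; python3 -m handwheel '[0,-27,20,0,0,0,-1, 0,-27,20,0,0,0,-1, 0,0,30,0,0,0,-1, 0,0,0,0,0,0,-1, 0,0,0,0,0,0,-1]'
python3 - <<'E'
from h import *
c=viewer.read_camera("wrist"); np.savez("w1.npz",**c)
cv2.imwrite("pics/w1.png",cv2.cvtColor(c["img"],cv2.COLOR_RGB2BGR))
W=cloud(c)
for p in models.spot_point("cassette_centre","wrist")[:2]: print(p,world(c,p["location"],.056))
hsv=cv2.cvtColor(c["img"],cv2.COLOR_RGB2HSV)
m=(np.abs(W[...,0]-.507)<.08)&(np.abs(W[...,1]+.245)<.07)
rib=W[m&(W[...,2]>.048)&(W[...,2]<.062)]; print("rib",len(rib),np.nanmedian(rib,0),cv2.minAreaRect((rib[:,:2]*1000).astype(np.float32)))
b=W[m&(W[...,2]>.018)&(W[...,2]<.062)]; print("body",len(b),cv2.minAreaRect((b[:,:2]*1000).astype(np.float32)))
go([.506,-.2428,.05],tooldown(np.radians(-26.1)))
E
```

```text
time: 2.33
position: [0.2097, -0.4813, 0.2503]
ee_rot: [3.142, -0.0, -0.461]
ft_force: [0.3, 0.4, -0.4]
width: 0.0854
finger_force: 0.0
time: 2.95
position: [0.4632, -0.3042, 0.1947]
ee_rot: [3.141, -0.001, -0.455]
ft_force: [-0.1, -1.5, -0.1]
width: 0.0854
finger_force: 0.0
time: 3.58
position: [0.4857, -0.2573, 0.1258]
ee_rot: [3.142, -0.001, -0.455]
ft_force: [-0.4, 0.1, 0.9]
width: 0.0855
finger_force: 0.0
{'location': [357.4, 349.1], 'conf': 0.86} [ 0.36874493 -0.26529704  0.056     ]
{'location': [513.5, 172.3], 'conf': 0.85} [ 0.45610995 -0.40821455  0.056     ]
rib 993 [ 0.50752013 -0.2424245   0.05671338] ((505.9433898925781, -241.37979125976562), (12.298933982849121, 36.23099136352539), 64.31312561035156)
body 10533 ((506.0537414550781, -241.23367309570312), (54.211517333984375, 119.635986328125), 63.88334655761719)
t 3.67 turn [ 0.   -0.13 -0.  ] shift after [ 11.4 -22.2  76.3] before [ 11.2 -22.2  76.3]
```

View pics/w1.png

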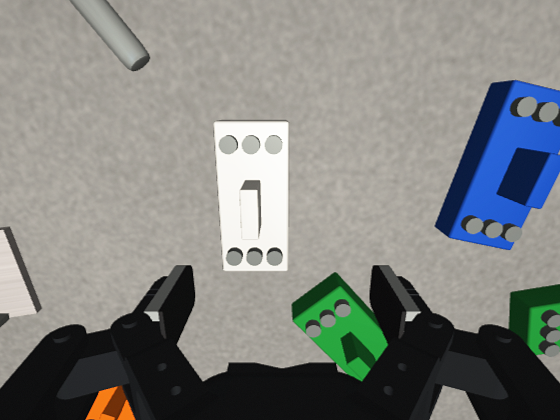

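The wrist view shows the white cassette at (252,196) with its rib at about (250,212). Both cameras agree to about 1 mm, so I'll go down and grip.

```bash
python3 -m handwheel '[11,-23,0,0,0,0,-1, 0,0,25,0,0,0,-1, 0,0,25,0,0,0,-1, 0,0,25,0,0,0,-1, 0,0,0,0,0,0,-1]' 60; python3 -c "
from h import *
go([.506,-.242,.05],tooldown(np.radians(-26.0)))"; python3 -m handwheel '[0,0,0,0,0,0,1, 0,0,0,0,0,0,1, 0,0,0,0,0,0,1, 0,0,0,0,0,0,1, 0,0,0,0,0,0,1]' 60;  python3 -m handwheel '[0,0,0,0,0,0,1, 0,0,0,0,0,0,1, 0,0,-10,0,0,0,1, 0,0,-20,0,0,0,1, 0,0,0,0,0,0,1]' 60
```

```text
time: 4.3
position: [0.504, -0.2427, 0.0485]
ee_rot: [-3.139, 0.003, -0.45]
ft_force: [-0.3, -0.0, 0.0]
width: 0.0858
finger_force: 0.0
t 4.3 turn [-0.14  0.16  0.22] shift after [ 1.5 -1.5 -1.5] before [ 1.5 -1.5 -1.5]
time: 4.92
position: [0.5046, -0.2436, 0.0503]
ee_rot: [-3.139, -0.001, -0.45]
ft_force: [0.3, 1.9, 3.1]
width: 0.011
finger_force: 63.1
time: 5.55
position: [0.5048, -0.2441, 0.0809]
ee_rot: [-3.14, -0.002, -0.451]
ft_force: [0.7, 0.2, -2.8]
width: 0.0105
finger_force: 62.4
```

```bash
python3 -m handwheel '[0,0,-40,0,0,0,1, 0,0,-40,0,0,-9,1, 0,0,0,0,0,-9,1, 0,0,0,0,0,-9,1, 0,0,0,0,0,-9,1]' ; python3 -m handwheel '[0,0,0,0,0,-9.5,1, 0,0,0,0,0,-9.5,1, 0,0,0,0,0,-9.5,1, 0,0,0,0,0,-9.5,1, 0,0,0,0,0,-9.5,1]'; python3 -m handwheel '[0,0,0,0,0,-10,1, 0,0,0,0,0,0,1, 0,0,0,0,-4,0,1, 0,0,0,0,-4,0,1, 0,0,0,0,0,0,1]'
cat > p.py <<'E'
from h import *
import sys
F=np.array([.5355,-.0226,.010]); Y=np.radians(69.1); D=deckR(Y)
def at(x,y,z): return F+D@np.array([x,y,z])/1000
def where(o=None):
    o=o or telemetry.get_obs(); print("deck coords mm",((o["position"]-F)@D*1000).round(1),"rel rot",(Ro.from_matrix(tool_on_deck(Y)).inv()*Ro.from_euler("xyz",o["ee_rot"])).as_rotvec(degrees=True).round(2),"ft deck",(np.array(o["ft_force"])@D).round(1),"w",round(o["width"],4),"t",round(o["time"],2))
if __name__=="__main__":
    where()
    if len(sys.argv)>1: go(at(*map(float,sys.argv[1:4])),tool_on_deck(Y))
E
python3 p.py 62.5 0 95
```

```text
time: 6.18
position: [0.5036, -0.2437, 0.1587]
ee_rot: [-3.139, 0.0, 0.183]
ft_force: [0.7, -0.3, -3.1]
width: 0.0108
finger_force: 62.3
time: 6.8
position: [0.5036, -0.2437, 0.1586]
ee_rot: [-3.14, -0.002, 1.012]
ft_force: [0.2, -0.4, -2.6]
width: 0.0108
finger_force: 62.4
time: 7.42
position: [0.5042, -0.2429, 0.1591]
ee_rot: [-3.141, 0.137, 1.181]
ft_force: [0.2, 0.2, -1.3]
width: 0.0109
finger_force: 62.3
deck coords mm [-194.   -49.3  177.9] rel rot [  0.03 -15.85   1.47] ft deck [ 0.1 -0.2 -1.3] w 0.0109 t 7.42
t 7.42 turn [-0.03 15.85 -1.47] shift after [256.5 -49.3  82.9] before [268.1 -56.1   9.9]
```

```bash
python3 -m handwheel '[0,0,0,0,8,0,1, 0,0,0,0,7.9,-1.5,1, 51,-10,10,0,0,0,1, 51,-10,10,0,0,0,1, 51,-10,10,0,0,0,1]' ; python3 -m handwheel '[51,-10,15,0,0,0,1, 52,-9,15,0,0,0,1, 0,0,22,0,0,0,1, 0,0,0,0,0,0,1, 0,0,0,0,0,0,1]'
python3 - <<'E'
from p import *
where()
for n in("top","wrist"):
    c=viewer.read_camera(n); np.savez(n+"2.npz",**c)
    Q=(cloud(c)-F)@D*1000
    m=(Q[...,2]>55)&(Q[...,2]<80)&(abs(Q[...,0]-62)<80)&(abs(Q[...,1])<45)
    g=c["img"].astype(int); m&=(g.min(-1)>170)
    if m.sum()>50:
        print(n,m.sum(),"z",np.percentile(Q[m][:,2],[5,50,95]).round(1),cv2.minAreaRect(Q[m][:,:2].astype(np.float32)))
c=dict(np.load("wrist2.npz"));cv2.imwrite("pics/w2.png",cv2.cvtColor(c["img"],cv2.COLOR_RGB2BGR))
E
```

```text
time: 8.05
position: [0.5314, -0.0871, 0.1511]
ee_rot: [3.14, -0.141, 1.204]
ft_force: [0.7, 0.3, -2.3]
width: 0.0108
finger_force: 62.3
time: 8.68
position: [0.5526, 0.0205, 0.1147]
ee_rot: [3.14, -0.14, 1.206]
ft_force: [-0.0, -0.9, -1.5]
width: 0.0107
finger_force: 62.1
deck coords mm [60.5 -0.6 97.2] rel rot [-0.11  0.02 -0.  ] ft deck [-1.  -0.3 -1.3] w 0.0107 t 8.68
top 61 z [70.4 73.  77.3] ((5.790999412536621, -1.4897308349609375), (13.472627639770508, 53.736968994140625), 6.564032554626465)
wrist 9287 z [73.1 74.1 75.1] ((61.51559829711914, -0.5966701507568359), (53.77538299560547, 119.76010131835938), 89.66719818115234)
```

View pics/w2.png

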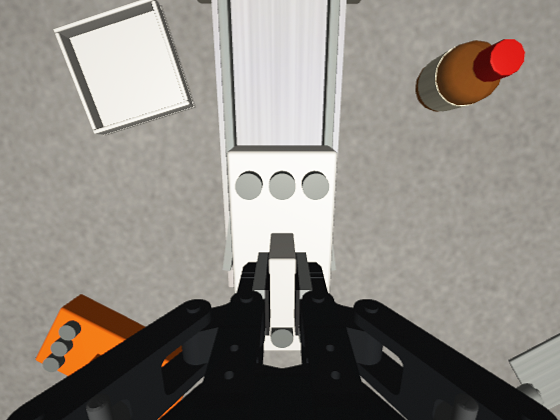

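The wrist view shows the cassette held straight over the channel, with its front edge at row 150 and its caps at row 185. I'll measure the rails with the same camera to trim the lateral position and yaw.

```bash
python3 - <<'E'
from p import *
for n in("wrist2","top"):
    c=dict(np.load(n+".npz")); Q=(cloud(c)-F)@D*1000
    for x in(130,150,170,190):
        m=(abs(Q[...,0]-x)<10)
        r=[]
        for s in(1,-1):
            k=m&(Q[...,2]>9)&(Q[...,2]<18)&(Q[...,1]*s>24)&(Q[...,1]*s<46)
            r.append((k.sum(),np.percentile(Q[k][:,1],[3,50,97]).round(1)) if k.any() else None)
        f=m&(abs(Q[...,1])<22)&(abs(Q[...,2])<8)
        print(n,x,r,"deck z",np.median(Q[f][:,2]).round(2) if f.any() else None)
E
python3 p.py 63 0 52
```

```text
wrist2 130 [(np.int64(315), array([31.3, 33.9, 37.1])), (np.int64(315), array([-34.2, -31.1, -28.5]))] deck z 0.85
wrist2 150 [(np.int64(356), array([31.3, 33.8, 37.1])), (np.int64(351), array([-34.3, -31.2, -28.5]))] deck z 0.81
wrist2 170 [(np.int64(386), array([31.2, 33.8, 37.1])), (np.int64(386), array([-34.3, -31.2, -28.6]))] deck z 0.83
wrist2 190 [(np.int64(431), array([31.2, 33.8, 37. ])), (np.int64(424), array([-34.4, -31.2, -28.6]))] deck z 0.83
top 130 [(np.int64(20), array([30.4, 33.4, 35.9])), (np.int64(21), array([-35.4, -32.5, -29.6]))] deck z -0.18
top 150 [(np.int64(20), array([30.5, 33. , 35.7])), (np.int64(20), array([-35.5, -32.6, -29.7]))] deck z 0.23
top 170 [(np.int64(19), array([30.7, 33.3, 36. ])), (np.int64(20), array([-35.4, -32.4, -30. ]))] deck z -0.18
top 190 [(np.int64(20), array([30.6, 33.5, 36.1])), (np.int64(20), array([-35.4, -32.8, -29.9]))] deck z -0.09
deck coords mm [60.5 -1.  97.7] rel rot [-0.18  0.04  0.  ] ft deck [-0.2  0.4 -1.9] w 0.0105 t 8.78
t 8.78 turn [ 0.18 -0.04 -0.  ] shift after [ 2.5 -1.  45.7] before [ 2.4 -1.2 45.7]
```

```bash
python3 -m handwheel '[2,-2,0,0,0,0,1, 0,0,20,0,0,0,1, 0,0,15,0,0,0,1, 0,0,8,0,0,0,1, 0,0,0,0,0,0,1]'; python3 p.py;  python3 -m handwheel '[0,0,1.5,0,0,0,1, 0,0,0,0,0,0,1, 0,0,1,0,0,0,1, 0,0,0,0,0,0,1, 0,0,0,0,0,0,1]'; python3 p.py
```

```text
time: 9.4
position: [0.5531, 0.0294, 0.0713]
ee_rot: [3.141, -0.14, 1.208]
ft_force: [0.5, 0.1, -1.7]
width: 0.0107
finger_force: 62.3
deck coords mm [62.9  2.1 53.1] rel rot [-0.03 -0.02 -0.09] ft deck [ 0.1 -0.4 -1.7] w 0.0107 t 9.4
time: 10.02
position: [0.5537, 0.0297, 0.0695]
ee_rot: [3.14, -0.14, 1.208]
ft_force: [0.4, 0.0, -2.0]
width: 0.011
finger_force: 62.3
deck coords mm [63.1  1.6 51.2] rel rot [-0.1   0.01 -0.1 ] ft deck [-0.1 -0.3 -2. ] w 0.011 t 10.03
```

```bash
python3 -m handwheel '[0,0,0.7,0,0,0,1, 0,0,0,0,0,0,1, 0,0,0.7,0,0,0,1, 0,0,0,0,0,0,1, 0,0,0,0,0,0,1]'; python3 p.py; python3 -m handwheel '[0,0,0.5,0,0,0,1, 0,0,0,0,0,0,1, 0,0,0,0,0,0,1, 0,0,0,0,0,0,1, 0,0,0,0,0,0,1]'; python3 p.py
```

```text
time: 10.65
position: [0.5537, 0.0298, 0.0686]
ee_rot: [3.139, -0.14, 1.208]
ft_force: [-3.2, -1.1, 5.9]
width: 0.011
finger_force: 63.4
deck coords mm [63.1  1.7 50.3] rel rot [-0.12  0.01 -0.1 ] ft deck [-1.3  2.6  6.1] w 0.011 t 10.65
time: 11.28
position: [0.5537, 0.0298, 0.0686]
ee_rot: [3.139, -0.14, 1.208]
ft_force: [-6.2, -1.8, 8.5]
width: 0.0108
finger_force: 64.3
deck coords mm [63.1  1.7 50.3] rel rot [-0.13  0.01 -0.1 ] ft deck [-2.6  5.1  9. ] w 0.0108 t 11.28
```

```bash
python3 -m handwheel '[0,0,0,0,0,0,-1, 0,0,0,0,0,0,-1, 0,0,0,0,0,0,-1, 0,0,0,0,0,0,-1, 0,0,0,0,0,0,-1]'; python3 -m handwheel '[0,0,-15,0,0,0,-1, 0,0,-30,0,0,0,-1, -30,0,-20,0,0,0,1, -30,0,0,0,0,0,1, -30,0,0,0,0,0,1]';  python3 -m handwheel '[0,0,0,0,0,0,1, 0,0,0,0,0,0,1, 0,0,0,0,0,0,1, 0,0,0,0,0,0,1, 0,0,0,0,0,0,1]'
python3 - <<'E'
from p import *
where()
for n in("wrist","top"):
    c=viewer.read_camera(n); np.savez(n+"3.npz",**c)
    Q=(cloud(c)-F)@D*1000; g=c["img"].astype(int)
    m=(abs(Q[...,2]-26)<5)&(Q[...,0]>-20)&(Q[...,0]<150)&(abs(Q[...,1])<45)
    if m.sum()>50: print(n,m.sum(),np.percentile(Q[m][:,2],[5,50,95]).round(1),cv2.minAreaRect(Q[m][:,:2].astype(np.float32)))
    m=(Q[...,2]>50)&(Q[...,2]<60)&(abs(Q[...,0]-63)<30)&(abs(Q[...,1])<15)
    if m.sum()>5: print(n,"rib",m.sum(),np.median(Q[m],0),cv2.minAreaRect(Q[m][:,:2].astype(np.float32)))
    m=(abs(Q[...,1]-1.4)<12)&(Q[...,0]>222)&(Q[...,0]<280)&(Q[...,2]>8)&(Q[...,2]<30)
    if m.sum()>5: print(n,"nose",np.sort(Q[m][:,0])[:6])
c=dict(np.load("wrist3.npz"));cv2.imwrite("pics/w3.png",cv2.cvtColor(c["img"],cv2.COLOR_RGB2BGR))
E
```

```text
time: 11.9
position: [0.5538, 0.03, 0.0675]
ee_rot: [3.14, -0.14, 1.208]
ft_force: [0.0, -0.0, -0.6]
width: 0.0851
finger_force: 0.0
time: 12.52
position: [0.519, -0.0628, 0.1209]
ee_rot: [3.137, -0.14, 1.208]
ft_force: [0.3, -0.1, -0.2]
width: 0.0321
finger_force: 0.0
time: 13.15
position: [0.5189, -0.0614, 0.1194]
ee_rot: [3.14, -0.14, 1.209]
ft_force: [-0.6, -0.2, 0.5]
width: -0.0
finger_force: 0.0
deck coords mm [-26.4   1.6 114.2] rel rot [-0.09  0.01 -0.15] ft deck [-0.3  0.4  0.6] w -0.0 t 13.15
wrist 11219 [25.6 26.8 28. ] ((60.142822265625, 2.2042980194091797), (54.18121337890625, 111.63821411132812), 89.98731231689453)
wrist rib 1499 [65.35861073  1.9548639  56.78526625] ((64.62614440917969, 2.2437713146209717), (36.17095184326172, 11.8185453414917), 0.7333997488021851)
top 306 [22.9 26.2 29.5] ((96.65808868408203, 1.1029586791992188), (52.69521713256836, 53.38758850097656), 0.03906118869781494)
top nose [240.1044606  240.25573836 240.34005111 240.37962432 240.45791945
 240.46180343]
```

View pics/w3.png

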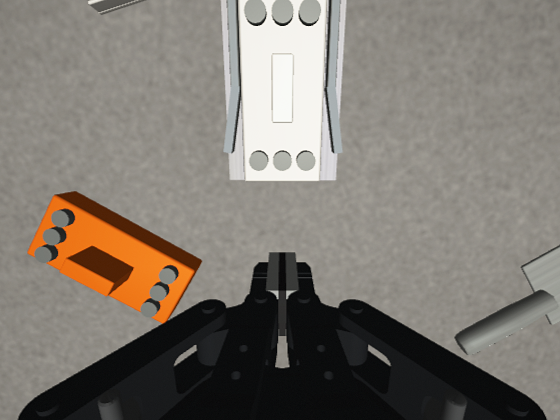

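The wrist view shows the cassette released, flat and straight on the foot between the rails: rib at (283,88), tail edge at row 180. Its centre is at deck (64,2). Next I'll lower the shut fingers behind it and approach.

```bash
python3 -m handwheel '[0,0,30,0,0,0,1, 0,0,30,0,0,0,1, 0,0,28,0,0,0,1, 0,0,0,0,0,0,1, 0,0,0,0,0,0,1]'; python3 p.py; python3 -m handwheel '[6,0,0,0,0,0,1, 6,0,0,0,0,0,1, 2,0,0,0,0,0,1, 2,0,0,0,0,0,1, 2,0,0,0,0,0,1]'; python3 p.py; python3 -m handwheel '[2,0,0,0,0,0,1, 2,0,0,0,0,0,1, 2,0,0,0,0,0,1, 2,0,0,0,0,0,1, 2,0,0,0,0,0,1]'; python3 p.py
```

```text
time: 13.88
position: [0.5238, -0.0505, 0.0332]
ee_rot: [3.139, -0.14, 1.208]
ft_force: [0.3, -0.6, -0.2]
width: -0.0001
finger_force: 0.0
deck coords mm [-26.7   0.9  27.2] rel rot [-0.15  0.01 -0.11] ft deck [-0.5 -0.5 -0.1] w -0.0001 t 13.88
time: 14.5
position: [0.5297, -0.0336, 0.0348]
ee_rot: [3.14, -0.14, 1.208]
ft_force: [-0.2, -0.7, -0.3]
width: -0.0002
finger_force: 0.0
deck coords mm [-8.8  1.5 26.3] rel rot [-0.1  0.  -0.1] ft deck [-0.7 -0.  -0.2] w -0.0002 t 14.5
time: 15.12
position: [0.5332, -0.0244, 0.0361]
ee_rot: [3.14, -0.14, 1.208]
ft_force: [-0.2, -1.4, 0.3]
width: 0.0002
finger_force: 1.1
deck coords mm [ 1.2  1.5 26.2] rel rot [-0.09 -0.   -0.1 ] ft deck [-1.4 -0.3  0.5] w 0.0002 t 15.12
```

```bash
R='x'; python3 -m handwheel '[4,0,0,0,0,0,1, 4,0,0,0,0,0,1, 4,0,0,0,0,0,1, 4,0,0,0,0,0,1, 4,0,0,0,0,0,1]' >/dev/null; python3 p.py; python3 -m handwheel '[4,0,0,0,0,0,1, 4,0,0,0,0,0,1, 4,0,0,0,0,0,1, 4,0,0,0,0,0,1, 4,0,0,0,0,0,1]' >/dev/null; python3 p.py
```

```text
deck coords mm [21.4  1.6 26.2] rel rot [-0.1   0.01 -0.11] ft deck [-1.8  0.6  0.1] w 0.0001 t 15.75
deck coords mm [41.4  1.6 26.2] rel rot [-0.1  0.  -0.1] ft deck [-2.   0.3 -0.6] w 0.0 t 16.38
```

```bash
python3 -m handwheel '[4,0,0,0,0,0,1, 4,0,0,0,0,0,1, 4,0,0,0,0,0,1, 4,0,0,0,0,0,1, 4,0,0,0,0,0,1]' >/dev/null; python3 p.py; python3 -m handwheel '[4,0,0,0,0,0,1, 4,0,0,0,0,0,1, 4,0,0,0,0,0,1, 4,0,0,0,0,0,1, 0,0,0,0,0,0,1]' >/dev/null
python3 - <<'E'
from p import *
where()
for n in("wrist","top"):
    c=viewer.read_camera(n); np.savez(n+"4.npz",**c)
    Q=(cloud(c)-F)@D*1000
    m=(Q[...,2]>50)&(Q[...,2]<60)&(Q[...,0]>100)&(Q[...,0]<190)&(abs(Q[...,1])<15)
    if m.sum()>5: print(n,"rib",m.sum(),np.median(Q[m],0),cv2.minAreaRect(Q[m][:,:2].astype(np.float32)))
    m=(abs(Q[...,2]-26)<4)&(Q[...,0]>60)&(Q[...,0]<220)&(abs(Q[...,1])<45)
    if m.sum()>50: print(n,m.sum(),cv2.minAreaRect(Q[m][:,:2].astype(np.float32)))
    m=(abs(Q[...,1]-1.4)<12)&(Q[...,0]>222)&(Q[...,0]<280)&(Q[...,2]>8)&(Q[...,2]<24)
    if m.sum()>5: print(n,"nose",np.sort(Q[m][:,0])[:6])
E
```

```text
deck coords mm [61.4  1.6 26.2] rel rot [-0.1   0.01 -0.1 ] ft deck [-0.5 -0.2 -0.4] w -0.0003 t 17.0
deck coords mm [77.7  1.5 26.4] rel rot [-0.12  0.05 -0.14] ft deck [ 0.  -0.  -1.1] w 0.0 t 17.62
wrist rib 4761 [151.68157947   2.16693184  56.80271194] ((149.93905639648438, 2.088531494140625), (35.86233901977539, 12.104833602905273), 0.13339999318122864)
wrist 26980 ((140.14700317382812, 2.122364044189453), (54.51363754272461, 110.3891372680664), 89.9874038696289)
top nose [251.49247176 253.13486719 253.51781577 254.10971067 254.62768023
 254.98666503]
```

```bash
python3 -c "
from p import *
c=dict(np.load('wrist4.npz')); print((-c['R'].T@c['t']-F)@D*1000)
"; python3 -m handwheel '[4,0,0,0,0,0,1, 4,0,0,0,0,0,1, 4,0,0,0,0,0,1, 4,0,0,0,0,0,1, 0,0,0,0,0,0,1]' >/dev/null; python3 p.py;python3 -m handwheel '[3,0,0,0,0,0,1, 2,0,0,0,0,0,1, 2,0,0,0,0,0,1, 2,0,0,0,0,0,1, 0,0,0,0,0,0,1]' >/dev/null; python3 p.py
```

```text
[158.62409403   2.0656868  150.82587566]
deck coords mm [93.8  1.6 26.3] rel rot [-0.11  0.05 -0.14] ft deck [-0.8 -0.2  0.7] w -0.0 t 18.35
deck coords mm [102.5   1.7  26.3] rel rot [-0.1   0.04 -0.12] ft deck [-2.1  0.7  2.5] w 0.0002 t 18.98
```

```bash
python3 -m handwheel '[1,0,0,0,0,0,1, 1,0,0,0,0,0,1, 1,0,0,0,0,0,1, 0.5,0,0,0,0,0,1, 0,0,0,0,0,0,1]' >/dev/null; python3 p.py;python3 -m handwheel '[0.5,0,0,0,0,0,1, 0.5,0,0,0,0,0,1, 0.5,0,0,0,0,0,1, 0.5,0,0,0,0,0,1, 0,0,0,0,0,0,1]' >/dev/null; python3 p.py
```

```text
deck coords mm [105.7   1.7  26.2] rel rot [-0.1   0.01 -0.11] ft deck [-3.6 -0.   1.8] w 0.0003 t 19.6
deck coords mm [107.7   1.7  26.3] rel rot [-0.1   0.01 -0.11] ft deck [-2.4 -0.2  2.3] w 0.0003 t 20.23
```

```bash
python3 -m handwheel '[0.5,0,0,0,0,0,1, 0.5,0,0,0,0,0,1, 0.5,0,0,0,0,0,1, 0.5,0,0,0,0,0,1, 0,0,0,0,0,0,1]' >/dev/null; python3 p.py
```

```text
deck coords mm [109.7   1.7  26.2] rel rot [-0.1   0.01 -0.11] ft deck [-3.2 -0.2  1.2] w 0.0002 t 20.85
```

```bash
python3 -m handwheel '[0.4,0,0,0,0,0,1, 0.4,0,0,0,0,0,1, 0.4,0,0,0,0,0,1, 0,0,0,0,0,0,1, 0,0,0,0,0,0,1]' >/dev/null; python3 p.py
```

```text
deck coords mm [110.8   1.7  26.2] rel rot [-0.1   0.01 -0.11] ft deck [-4.3  0.6  2.4] w -0.0001 t 21.48
```

```bash
python3 -m handwheel '[0.4,0,0,0,0,0,1, 0.4,0,0,0,0,0,1, 0,0,0,0,0,0,1, 0,0,0,0,0,0,1, 0,0,0,0,0,0,1]' >/dev/null; python3 p.py
```

```text
deck coords mm [111.6   1.7  26.3] rel rot [-0.1   0.   -0.11] ft deck [-3.1  0.8  2.7] w -0.0003 t 22.1
```

```bash
python3 -m handwheel '[0.4,0,0,0,0,0,1, 0.4,0,0,0,0,0,1, 0,0,0,0,0,0,1, 0,0,0,0,0,0,1, 0,0,0,0,0,0,1]' >/dev/null; python3 p.py
```

```text
deck coords mm [112.4   1.7  26.3] rel rot [-0.1   0.01 -0.1 ] ft deck [-3.7  0.4  2.5] w 0.0003 t 22.73
```

```bash
python3 -m handwheel '[0.3,0,0,0,0,0,1, 0,0,0,0,0,0,1, 0.3,0,0,0,0,0,1, 0,0,0,0,0,0,1, 0,0,0,0,0,0,1]' >/dev/null; python3 p.py
```

```text
deck coords mm [113.    1.7  26.3] rel rot [-0.1   0.01 -0.1 ] ft deck [-3.9 -0.1  0.9] w -0.0001 t 23.35
```

```bash
python3 -m handwheel '[0.3,0,0,0,0,0,1, 0,0,0,0,0,0,1, 0.3,0,0,0,0,0,1, 0,0,0,0,0,0,1, 0,0,0,0,0,0,1]' >/dev/null; python3 p.py
```

```text
deck coords mm [113.6   1.7  26.3] rel rot [-0.1   0.01 -0.1 ] ft deck [-4.8 -0.2  2. ] w 0.0003 t 23.98
```

```bash
python3 -m handwheel '[0.3,0,0,0,0,0,1, 0,0,0,0,0,0,1, 0.2,0,0,0,0,0,1, 0,0,0,0,0,0,1, 0,0,0,0,0,0,1]' >/dev/null; python3 p.py
```

```text
deck coords mm [114.1   1.7  26.2] rel rot [-0.1   0.01 -0.11] ft deck [-4.1 -0.3  2.6] w -0.0001 t 24.6
```

```bash
python3 -m handwheel '[0.2,0,0,0,0,0,1, 0,0,0,0,0,0,1, 0.2,0,0,0,0,0,1, 0,0,0,0,0,0,1, 0,0,0,0,0,0,1]' >/dev/null; python3 p.py
```

```text
deck coords mm [114.5   1.7  26.2] rel rot [-0.1   0.   -0.11] ft deck [-3.7 -0.6  2.1] w 0.0001 t 25.23
```

```bash
python3 -m handwheel '[0.2,0,0,0,0,0,1, 0,0,0,0,0,0,1, 0.2,0,0,0,0,0,1, 0,0,0,0,0,0,1, 0,0,0,0,0,0,1]' >/dev/null; python3 p.py
```

```text
deck coords mm [114.9   1.7  26.2] rel rot [-0.1  0.  -0.1] ft deck [-4.5 -0.3  2. ] w -0.0004 t 25.85
```

```bash
python3 -m handwheel '[0.2,0,0,0,0,0,1, 0,0,0,0,0,0,1, 0.2,0,0,0,0,0,1, 0,0,0,0,0,0,1, 0,0,0,0,0,0,1]' >/dev/null; python3 p.py
```

```text
deck coords mm [114.9   1.7  26.3] rel rot [-0.1  -0.04 -0.09] ft deck [-6.8  0.2  2.8] w -0.0001 t 26.48
```

Measured position has stalled at about 114.9 mm and the force is climbing, so the stop has gone solid. Sliding resistance was about 3 N, so I want about 13 N at the tool.

```bash
python3 -m handwheel '[0.2,0,0,0,0,0,1, 0,0,0,0,0,0,1, 0.2,0,0,0,0,0,1, 0,0,0,0,0,0,1, 0,0,0,0,0,0,1]' >/dev/null; python3 p.py
```

```text
deck coords mm [115.    1.7  26.3] rel rot [-0.11 -0.09 -0.07] ft deck [-7.3 -0.7  3.7] w 0.0001 t 27.1
```

```bash
python3 -m handwheel '[0.3,0,0,0,0,0,1, 0,0,0,0,0,0,1, 0.2,0,0,0,0,0,1, 0,0,0,0,0,0,1, 0,0,0,0,0,0,1]' >/dev/null; python3 p.py
```

```text
deck coords mm [115.    1.7  26.3] rel rot [-0.11 -0.14 -0.05] ft deck [-8.3 -0.2  4.2] w 0.0001 t 27.73
```

```bash
python3 -m handwheel '[0.3,0,0,0,0,0,1, 0,0,0,0,0,0,1, 0.1,0,0,0,0,0,1, 0,0,0,0,0,0,1, 0,0,0,0,0,0,1]' >/dev/null; python3 p.py
```

```text
deck coords mm [115.    1.7  26.3] rel rot [-0.11 -0.19 -0.04] ft deck [-10.7  -0.9   3.9] w 0.0003 t 28.35
```

```bash
python3 -m handwheel '[0.4,0,0,0,0,0,1, 0,0,0,0,0,0,1, 0.3,0,0,0,0,0,1, 0,0,0,0,0,0,1, 0,0,0,0,0,0,1]' >/dev/null; python3 p.py
```

```text
deck coords mm [115.1   1.8  26.3] rel rot [-0.12 -0.27 -0.01] ft deck [-11.9  -0.9   6.3] w -0.0002 t 28.98
```

```bash
python3 -m handwheel '[0,0,0,0,0,0,1, 0,0,0,0,0,0,1, 0,0,0,0,0,0,1, 0,0,0,0,0,0,1, 0,0,0,0,0,0,1]' >/dev/null; python3 p.py
```

```text
deck coords mm [115.    1.8  26.3] rel rot [-0.12 -0.26 -0.01] ft deck [-13.    0.2   6.4] w 0.0 t 29.6
```

Accounting for extra friction from the downward component (about 5 N), the stop is seeing about 7–8 N. I'll raise the push to about 15 N at the tool and hold; even with no friction that stays below 20 N.

```bash
python3 -m handwheel '[0.3,0,0,0,0,0,1, 0,0,0,0,0,0,1, 0.3,0,0,0,0,0,1, 0,0,0,0,0,0,1, 0,0,0,0,0,0,1]' >/dev/null; python3 p.py
```

```text
deck coords mm [115.1   1.8  26.3] rel rot [-0.12 -0.33  0.02] ft deck [-14.4  -0.1   6.7] w -0.0002 t 30.23
```

```bash
python3 -m handwheel '[0.1,0,0,0,0,0,1, 0,0,0,0,0,0,1, 0,0,0,0,0,0,1, 0,0,0,0,0,0,1, 0,0,0,0,0,0,1]' >/dev/null; python3 p.py;  python3 -m handwheel '[0,0,0,0,0,0,1, 0,0,0,0,0,0,1, 0,0,0,0,0,0,1, 0,0,0,0,0,0,1, 0,0,0,0,0,0,1]' >/dev/null; python3 p.py
```

```text
deck coords mm [115.1   1.7  26.3] rel rot [-0.13 -0.34  0.02] ft deck [-15.1   0.1   7. ] w 0.0 t 30.85
deck coords mm [115.1   1.8  26.3] rel rot [-0.13 -0.34  0.02] ft deck [-15.9   0.1   7. ] w -0.0003 t 31.48
```

```bash
python3 -m handwheel '[-1.5,0,0,0,0,0,1, -1.5,0,0,0,0,0,1, -1.5,0,0,0,0,0,1, -10,0,0,0,0,0,1, -20,0,0,0,0,0,1]' >/dev/null;  python3 -m handwheel '[-25,0,-40,0,0,0,1, -25,0,-40,0,0,0,1, 0,0,0,0,0,0,1, 0,0,0,0,0,0,1, 0,0,0,0,0,0,1]' >/dev/null
python3 - <<'E'
from p import *
where()
ims=[]
for n in("wrist","top","scene"):
    c=viewer.read_camera(n); np.savez(n+"5.npz",**c)
    Q=(cloud(c)-F)@D*1000
    m=(Q[...,2]>50)&(Q[...,2]<60)&(Q[...,0]>140)&(Q[...,0]<225)&(abs(Q[...,1])<15)
    if m.sum()>5: print(n,"rib",m.sum(),np.median(Q[m],0),cv2.minAreaRect(Q[m][:,:2].astype(np.float32)))
    m=(abs(Q[...,2]-26)<4)&(Q[...,0]>100)&(Q[...,0]<245)&(abs(Q[...,1])<45)
    if m.sum()>50: print(n,m.sum(),np.percentile(Q[m][:,2],[5,50,95]),cv2.minAreaRect(Q[m][:,:2].astype(np.float32)))
    im=cv2.cvtColor(c["img"],cv2.COLOR_RGB2BGR)
    ims.append(im if n=="wrist" else cv2.resize(im[120:220,100:260] if n=="top" else im[190:280,300:444],(400,250),interpolation=3))
cv2.imwrite("pics/e.png",np.vstack([cv2.resize(ims[0],(400,300)),ims[1]]) if 0 else np.hstack([cv2.resize(ims[0],(400,300)),np.vstack([ims[1],ims[2]])[:300]]) if 0 else np.vstack([np.hstack([ims[1],ims[2]]),np.hstack([cv2.resize(ims[0],(400,300)),np.zeros((300,400,3),np.uint8)])]))
E
```

```text
deck coords mm [ 33.3   2.5 104.9] rel rot [ 0.02 -0.02 -0.11] ft deck [-0.2  0.9  0.2] w 0.0001 t 32.73
wrist 6329 [25.49117301 26.80347216 28.0288117 ] ((149.98963928222656, 2.2313575744628906), (46.17543411254883, 54.259544372558594), 0.07048366218805313)
top rib 23 [198.22353953   1.85871261  56.44400322] ((198.08834838867188, 1.3110218048095703), (10.187887191772461, 11.251553535461426), 2.044677734375)
top 192 [23.22559088 26.06423649 29.11804207] ((223.58724975585938, 0.31626129150390625), (52.801292419433594, 72.13245391845703), 16.191633224487305)
scene rib 58 [183.5176753   -2.04662812  54.98135339] ((183.4998779296875, 0.08873844146728516), (32.0610237121582, 17.717336654663086), 1.7564059495925903)
scene 322 [22.91354913 25.94413882 29.04362987] ((183.56378173828125, 0.493438720703125), (120.35443115234375, 59.48228073120117), 0.990631639957428)
```

View pics/e.png

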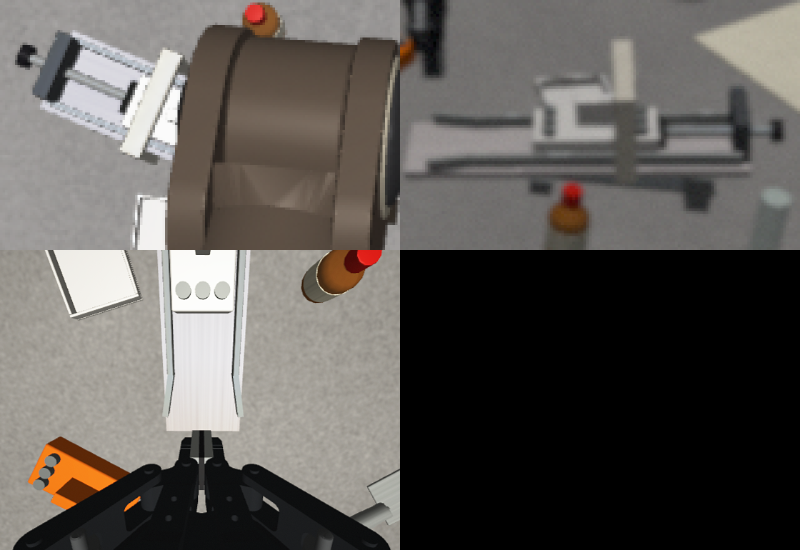

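The final views show the cassette flat between the rails. Its tail is at deck x ≈ 127 mm, the same as under load, and its front end is against the nose at inset (132,95). The arm is clear and the bystanders haven't moved.

```bash
python3 -c "
from station import bot
print(bot.job_done())"
```

```text
the job is handed in; nothing more can be done
None
```

The cassette was laid on the ramp foot, released, and pushed under the arch until the stop went solid. It was held there over half a second with 15–16 N at the tool (an estimated 10 N on the stop, never over 16 N), and left flat against the nose. The robot is clear, the bottles and weighing boat did not move in the last images (the spatula was not re-measured), and the job was handed in at about 33 s.

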